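# Pass a collector shoe through the sprung go-gauge

### The arm

A 6-joint arm with a two-finger parallel gripper is mounted at the origin on the work surface. World frame = base frame: x ahead of the robot, y to its left, z up, the work surface at z = 0. Lengths are in m, angles in rad, forces in N, time in s.
With the tool pointing down it reaches from about 0.275 to 0.775 m from the base axis. Payload 14.6 kg.
Tool frame: the origin (TCP) lies at the very end of the fingers, on their centre line; the grasp point (between the pads) lies env.grip_point_offset behind it (env.grip_point_offset is the distance from the TCP to the grasp point, in m); z points along the fingers, y is the line along which they close (so a half turn about z gives the same grasp; the last joint's range is limited). The gripper opens to 85 mm and grips with 20 to 120 N. Pads are 22 mm wide; open, the fingers measure 114 mm over their backs; the gripper's body (76 mm by 85 mm) begins 54 mm behind the grasp point. The pads swing forward as they close: fully open they stand 13 mm farther back than shut.
Start: joints at [1.011, 0.263, -0.048, 1.259, 0, 1.415], TCP at [0.207, 0.483, 0.231] pointing down, gripper open.
Joint ranges: [-2.65, 2.65], [-0.89, 1.7], [-1.18, 1.37], [-2.13, 2.11], [-1.35, 1.29], [-3.14, 3.14]. Speed limits (rad/s): [1.89, 1.89, 2.57, 2.79, 3.14, 3.14].

### API

Orientations are given as a unit quaternion [w, x, y, z].
In Python, from workcell import env gives the robot as it stands. The module is installed in compiled form; this text tells all that it offers.
- The arm moves only by the tool carry_out, never from a script. Its argument "deltas" is a list of rows, each an object with "slide": the shift along the world's x, y, z in mm, a list of three; "twist": the turn, a rotation vector about the world's x, y, z in degrees, a list of three; "fingers": the closure, from 0 (fully open) to 1 (shut). A call has 1 to 10 rows; each row is the pose to reach, as a shift and turn from the pose commanded when the call began; what a row does not reach only later rows make up. A row lasts 1/8 s, in which the tool goes at most 62.5 mm and 10.7 degrees, less where a joint would pass 70% of its speed; a pose out of reach is approached as far as the arm can. A call with a gripper value outside its range is refused whole. The fingers move at their own pace and stop on an object; "force" is the grip in N (left out, the last holds). Time passes only in rows, so rows that repeat a pose let the fingers close. It gives the time, the measured TCP pose, the force, the opening and the grip force at its end, in the units of the state.
- env.state(): the state, without advancing time (a new reading comes with each control period).
- env.camera(name): name is "scene" or "side" or "wrist"; returns a dict with "image" (480x640x3 uint8, blue, green, red), "z_map" (480x640 float32, m along the optical axis (not along the pixel's ray), 0 where there is no reading), "fx", "fy", "cx", "cy" (pixels), "position" and "rotation" of the camera in the world; the wrist camera has in their place "mount" (4x4, takes a point from camera to tool coordinates, whose origin is the TCP and whose axes are the flange's). Camera axes: x right, y up, looking along -z (the intrinsics and any distortion apply to the point x, -y, -z); pixel columns grow to the right and rows downward; lengths in m; the calibration is good to about 2 mm. A picture is of the moment at which its call begins: read the wrist's pose just before it.
- env.finish_job(): hands the job in; it is judged then, once.
The state is a dict: "clock": time; "joint_pos": joint angles; "qvel": joint speeds; "joint_torque": joint torques, N m; "ee_pos": TCP position; "tcp_rot": TCP orientation; "contact_force": force on the tool from outside, world axes, zero at the start; "torque": the same for the moment, N m; "width": opening from 0.0 (shut) to 1.0 (fully open); "gripper_force": force on a finger pad.
Only numpy, scipy, OpenCV 4.12 (cv2) and the standard library are available. Lean on these libraries where they do the work, as an engineer would, in place of code of your own. Each camera call takes 0.05 s, during which the arm holds its last target. There are 200 camera calls.

### The job

Check the copper collector shoe in the go-gauge: pick it up by its steel lug, lay it flat and square in the gauge's open bay between the red-handled slide's pusher plate and the gate, and let go. Then push the red pad of the sprung slide under the yellow hood all the way to its stop, so that the shoe is driven right through the gate, and let the slide spring fully back, leaving the shoe standing on the outfeed bed. Do not disturb the switch box's toggle, the hex coupler or the spring block.

Things in the scene. Friction and masses are not known exactly. Their poses are not given: they have to be found in the camera images.
- gauge: Go-gauge fixed to the bench. Origin: centre line of its underside, below the pusher's front face at rest; x is the push direction (roughly to the robot's left), z up. Green bed 130 wide (y), 20 thick, x -115 to +150. Outfeed bed: x 68 to 144, then a lip 12 high. Side rails from x 0: inner faces y +-49.5, tops z 32. All gauge figures are in mm in this frame.
- gate (a point): Middle of the gauge's dark steel gate, at gauge (64, 0, 48). The gate is 8 thick (gauge x 60 to 68) and 124 wide; its two plates hang down to z 48 (28 above the bed), with a central slot y +-16 for the lug, closed by a bar at z 94 to 102, the top.
- hood (a point): Middle of the push-side edge of the yellow hood's roof underside, at gauge (-62, 0, 113). Roof x -62 to -12, y +-53, z 113 to 121; cheeks y +-45 to +-53; open on the pad's side. The pad ends its stroke 30 inside, where an upright tool cannot follow: lean the tool 30 to 45 degrees, fingertips pointing forward and down, in under the roof.
- slide (a joint): Sprung slide of the gauge: 0 m at rest, 0.078 m at its stop, moving along gauge +x; its spring takes about 6 N at the start and 12 N at the stop and returns it when released. Pusher plate 80 wide, z 21.5 to 47.5, front face at gauge x = joint value.
- slide_pad (a point): Middle of the push-side face of the slide's red push pad, a flat upright plate 60 wide (y), 54 high (z 24 to 78 over the bench), 10 thick; the point is at gauge x -110, z 50 at rest and moves with the slide. Push it along the gauge's +x.
- bay (a point): Point on the bed surface where the middle of the shoe's underside should be laid (gauge x 30, y 0, z 20); axes as the gauge's. The bay is open above, from the pusher (x 0) to the gate (x 60) and between the side rails (99 apart).
- outfeed (a point): Point on the bed surface about where the middle of the shoe's underside ends when the slide has reached its stop (gauge x 99, y 0, z 20).
- shoe: Dented copper collector shoe, loose, 0.25 to 0.55 kg: copper body 40 (own x) by 90 (own y) by 22 high with an upright steel lug on top. Origin: centre of its underside, z up. It lies in the bay with its 90 length across the gauge, own x along the gauge's x (either way round).
- shoe_lug (a point): Middle of the steel lug of the shoe, 35 above its underside. The lug is 14 thick (own y: grip it across this), 34 long (own x), 26 high (22 to 48 above the underside). Axes as the shoe's.
- switch_box: Bystander, fixed: black bakelite box 90 x 140 x 70 high with an amber lamp and a chrome toggle on top, to about 130 high in all. Origin: centre of underside.
- toggle (a joint): Toggle on the switch box, 0 as it stands (leaning to the box's -x); leave alone.
- hex_coupler: Bystander, loose: nickel-plated hexagon bar coupler 80 long (own x), 36 high, 42 wide, lying. Origin: middle of the underside as built.
- spring_block: Bystander, loose: iron spring block 90 (own x) x 65 x 82 high, with a coil between two plates. Origin: centre of underside.
Things that resemble listed ones, but are neither listed nor needed, are in the scene too. What is shaped like the shoe but green or purple is not meant.

How it is judged:
On the way, in this order (a step that is already met when the one before it is completed fails the run):
1. the shoe lies flat and square in the bay, let go, with the slide at rest (x of shoe in the frame of gauge between 0.016 and 0.046 m and y of shoe in the frame of gauge between -0.008 and 0.008 m and z of shoe in the frame of gauge between 0.016 and 0.024 m and angle between shoe's own z axis and vertical below 0.1 rad and angle between the x axis of shoe and the x axis of gauge, either way round below 0.2 rad and contact force between the fingers and shoe below 0.2 N and value of joint slide below 0.008 m), for 0.2 s.
2. the slide is pushed to its stop (within 4 mm) with the shoe driven through the gate (value of joint slide above 0.074 m and x of shoe in the frame of gauge above 0.091 m), for 0.1 s.
At the end, for the whole second after the job is handed in: The shoe stands flat (within 0.1 rad) and still on the outfeed bed, its middle 91 to 135 mm beyond the gauge's origin (clear of the gate) and within 12 mm of its centre line, and the slide is back within 6 mm of its rest position (value of joint slide below 0.006 m and x of shoe in the frame of gauge between 0.091 and 0.135 m and y of shoe in the frame of gauge between -0.012 and 0.012 m and z of shoe in the frame of gauge between 0.016 and 0.024 m and angle between shoe's own z axis and vertical below 0.1 rad and linear speed of shoe below 0.01 m/s); the robot touches nothing.
It fails at once if the hex coupler is moved more than 20 mm (distance of hex_coupler from where it was at the start of the episode above 0.02 m).
It fails at once if the spring block is moved more than 20 mm (distance of spring_block from where it was at the start of the episode above 0.02 m).
It fails at once if the toggle is moved by more than 0.2 rad (value of joint toggle above 0.2 rad).
It also fails if it takes over 51 s, if anything falls off the work surface, if the arm or the gripper's body presses on something with over 40 N, if the wrist force passes 120 N, or if a joint passes its speed limit or range.

## Working session

There is one attempt and no reset: what is moved stays moved. The work goes in short steps, Python scripts to look and compute and a tool call to move; the robot and the scene stay as the last step left them, time stands still between calls to the robot, and variables do not carry over. Pictures are saved under pics/ and viewed, at most 10 in all, crops included, and the job is handed in when it is done.

Besides the shell and the picture viewer there is one more tool, called after "Call:" by a JSON object that holds its "fn" and its "kwargs". carry_out: Moves the arm, as the interface text tells. Its arguments: {"type":"object","properties":{"deltas":{"type":"array","items":{"type":"object","properties":{"slide":{"type":"array","items":{"type":"number"}},"twist":{"type":"array","items":{"type":"number"}},"fingers":{"type":"number"}}}},"force":{"type":"number"}},"required":["deltas"]}

```bash
mkdir -p pics; cat > h.py <<'E'
from workcell import env
import numpy as np, cv2, pickle
def cam(n):
    s=env.state(); c=env.camera(n); c['s']=s; pickle.dump(c,open(f'{n}.pkl','wb')); return c
def load(n): return pickle.load(open(f'{n}.pkl','rb'))
def Rq(q):
    from scipy.spatial.transform import Rotation as R
    return R.from_quat([q[1],q[2],q[3],q[0]]).as_matrix()
def world(c):
    z=c['z_map'].astype(float); v,u=np.mgrid[0:480,0:640]
    p=np.stack([(u-c['cx'])/c['fx']*z,-(v-c['cy'])/c['fy']*z,-z],-1)
    if 'mount' in c:
        M=np.array(c['mount']); p=p@M[:3,:3].T+M[:3,3]
        return p@Rq(c['s']['tcp_rot']).T+np.array(c['s']['ee_pos'])
    R=np.array(c['rotation'])
    if R.shape!=(3,3): R=Rq(R)
    return p@R.T+np.array(c['position'])
E
python3 - <<'E'
from h import *
print(env.state(), env.grip_point_offset)
for n in('scene','side'):
    c=cam(n); print({k:v for k,v in c.items() if k not in('image','z_map','s')}); cv2.imwrite(f'pics/{n}0.png',c['image'])
E
```

```text
{'clock': 0.0, 'joint_pos': array([ 1.01072410e+00,  2.63540400e-01, -4.89199436e-02,  1.25935512e+00,
       -6.27875241e-06,  1.41554312e+00]), 'qvel': array([ 0.00053518, -0.00040484,  0.00033794, -0.00114401,  0.00084901,
       -0.00068584]), 'joint_torque': array([ 5.93986144e-03, -6.37614298e+01,  3.84562576e+01,  1.38165231e-02,
        2.03335326e-04,  2.30415606e-05]), 'ee_pos': array([0.20662355, 0.48236122, 0.23082225]), 'tcp_rot': array([-1.75451583e-04,  2.01030205e-01,  9.79584911e-01, -4.78419745e-04]), 'contact_force': array([-0.25321309,  1.16875793,  0.25128333]), 'torque': array([ 0.04569514,  0.00087557, -0.00337372]), 'gripper_force': 0.0, 'width': 1.0032474355250125} 0.0187
{'fx': 486.5741759488894, 'fy': 486.5741759488894, 'cx': 328.3443641746671, 'cy': 231.0058967683773, 'position': array([1.31852081, 0.13383882, 0.90925491]), 'rotation': array([0.59632756, 0.24501064, 0.28544161, 0.70914477])}
{'fx': 440.2225033225884, 'fy': 440.2225033225884, 'cx': 321.00569719460964, 'cy': 243.07980715977223, 'position': array([ 0.28650497, -0.70443531,  0.80773455]), 'rotation': array([ 0.90193673,  0.39303309, -0.06158252, -0.16805567])}
```

View pics/scene0.png

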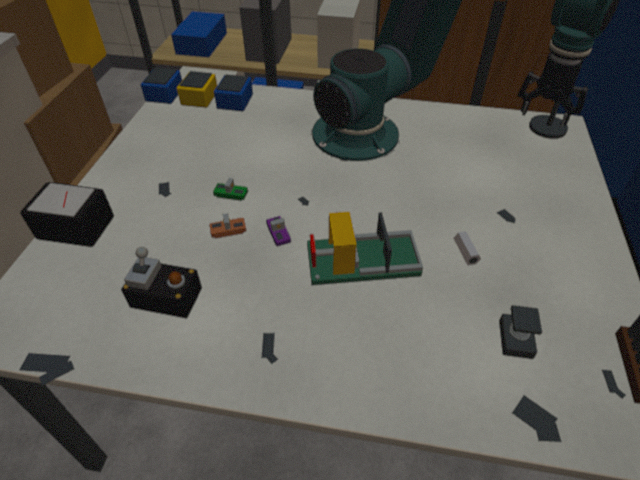

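View pics/side0.png

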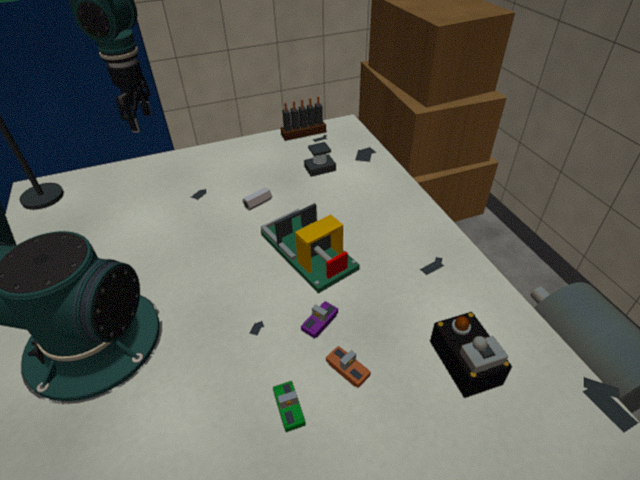

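Candidates (scene pixels): orange-copper at (228,226), green at (230,190) and purple at (278,230). I choose the copper one, which is at (348,365) in the side view. The gauge's bed is centred near (365,255), with the red pad at (313,250), the hood at (342,240) and the gate at (384,240).

```bash
cat > m.py <<'E'
from h import *
for n,(x0,y0) in (('scene',(190,200)),('side',(310,325))):
    c=load(n); P=world(c); hsv=cv2.cvtColor(c['image'],cv2.COLOR_BGR2HSV)
    H,S,V=[hsv[...,i].astype(int) for i in range(3)]
    ok=(c['z_map']>0)&(P[...,0]>.2)&(P[...,0]<.9)&(abs(P[...,1])<.6)
    g=ok&(H>65)&(H<90)&(S>80)&(P[...,2]>.012)&(P[...,2]<.028)&(P[...,1]>-.3)&(P[...,0]>.3)
    k=cv2.connectedComponentsWithStats(g.astype(np.uint8))
    print(n,'green comps',[(s.tolist()) for s in k[2][1:] if s[4]>30])
    for nm,m in (('copper',ok&(H<16)&(S>100)&(V>60)&(P[...,2]>.014)&(P[...,2]<.03)),('purple',ok&(H>130)&(H<160)&(S>80)),('red',ok&((H<6)|(H>174))&(S>150)&(P[...,2]>.02)),('yellowtop',ok&(H>18)&(H<32)&(S>120)&(P[...,2]>.11)),('bed',g)):
        q=P[m]
        if len(q)<5: continue
        r=cv2.minAreaRect((q[:,:2]*1000).astype(np.float32)); print(nm,len(q),np.round(np.median(q,0),4),'z',np.round(np.percentile(q[:,2],[2,98]),3),np.round(cv2.boxPoints(r)).tolist(),np.round(r[1]))
    cr=c['image'][y0:y0+80,x0:x0+110]; cv2.imwrite(f'pics/{n}_crop.png',cv2.resize(cr,None,fx=7,fy=7,interpolation=cv2.INTER_CUBIC))
    for nm,uv in (('lug',{'scene':(226,217),'side':(348,353)}[n]),):
        print(nm,np.round(P[uv[1],uv[0]],4))
E
python3 m.py
```

```text
scene green comps [[229, 187, 18, 12, 92], [389, 237, 28, 28, 597], [308, 239, 113, 44, 1515], [316, 240, 17, 9, 110]]
copper 304 [ 0.5014 -0.2594  0.021 ] z [0.015 0.025] [[444.0, -299.0], [521.0, -317.0], [594.0, -17.0], [517.0, 2.0]] [310.  80.]
purple 647 [ 0.5108 -0.1334  0.0416] z [0.013 0.507] [[197.0, 545.0], [241.0, -614.0], [782.0, -593.0], [738.0, 565.0]] [ 541. 1159.]
red 125 [ 0.5824 -0.0232  0.0752] z [0.031 0.36 ] [[200.0, 533.0], [506.0, -600.0], [825.0, -514.0], [519.0, 619.0]] [ 330. 1174.]
yellowtop 809 [0.5527 0.0402 0.1199] z [0.112 0.31 ] [[156.0, 474.0], [525.0, -29.0], [618.0, 39.0], [250.0, 543.0]] [116. 624.]
bed 2330 [0.5316 0.1022 0.0188] z [0.014 0.023] [[309.0, 432.0], [337.0, -316.0], [770.0, -300.0], [742.0, 449.0]] [433. 749.]
lug [ 0.4876 -0.2658  0.0466]
side green comps [[282, 217, 20, 37, 279], [269, 225, 7, 10, 40], [261, 231, 98, 61, 934], [325, 248, 12, 9, 69], [285, 382, 10, 9, 31], [274, 384, 11, 14, 79]]
copper 578 [ 0.4895 -0.2784  0.0226] z [0.015 0.027] [[440.0, -305.0], [518.0, -322.0], [597.0, 34.0], [519.0, 51.0]] [364.  80.]
purple 800 [ 0.4858 -0.1556  0.0241] z [0.012 0.405] [[124.0, 481.0], [601.0, -487.0], [809.0, -384.0], [332.0, 584.0]] [ 232. 1079.]
red 458 [ 0.5664 -0.0362  0.0621] z [0.025 0.352] [[171.0, 498.0], [694.0, -443.0], [815.0, -375.0], [292.0, 565.0]] [ 139. 1076.]
yellowtop 766 [0.5382 0.0324 0.1218] z [0.113 0.37 ] [[164.0, 479.0], [521.0, -30.0], [612.0, 34.0], [255.0, 543.0]] [111. 622.]
bed 1440 [0.5169 0.0114 0.0207] z [0.013 0.024] [[335.0, -298.0], [679.0, -305.0], [692.0, 407.0], [348.0, 413.0]] [712. 344.]
lug [ 0.4937 -0.26    0.0496]
```

View pics/side_crop.png

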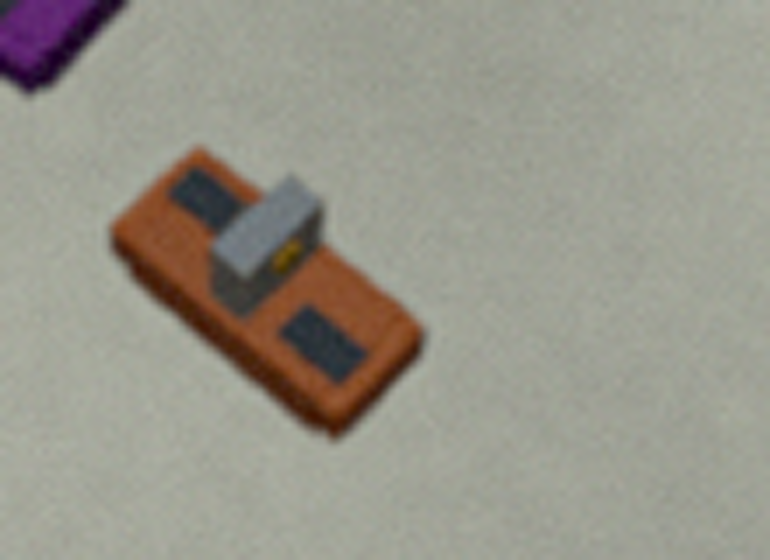

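The crop shows the copper body, the grey upright lug with its top at about (265,225) in the crop, and no purple or green. Choice confirmed. Next I restrict the measurement to these regions.

```bash
cat > m2.py <<'E'
from h import *
def rect(q): 
    r=cv2.minAreaRect((q[:,:2]*1000).astype(np.float32)); return np.round(r[0],1),np.round(r[1],1),round(r[2],1)
for n in('scene','side'):
    c=load(n); P=world(c); hsv=cv2.cvtColor(c['image'],cv2.COLOR_BGR2HSV)
    H,S,V=[hsv[...,i].astype(int) for i in range(3)]
    X,Y,Z=P[...,0],P[...,1],P[...,2]; ok=c['z_map']>0
    sh=ok&(abs(X-.495)<.08)&(abs(Y+.265)<.07)
    ga=ok&(abs(X-.55)<.14)&(Y>-.08)&(Y<.3)
    for nm,m in (('coppertop',sh&(Z>.016)&(Z<.027)&(H<18)&(S>90)),('lugtop',sh&(Z>.042)),('gauge>14mm',ga&(Z>.014)&(Z<.027)&(H>60)&(H<95)&(S>60)),('hoodtop',ga&(Z>.115)&(Z<.127)),('rails',ga&(Z>.028)&(Z<.036)&(Y>.06)),('gatetop',ga&(Z>.09)&(Z<.108)&(S<90)&(V<120)),('red',ga&((H<6)|(H>174))&(S>150)&(Z>.025)&(Z<.085))):
        q=P[m]
        if len(q)>4: print(n,nm,len(q),np.round(np.median(q,0),4),*rect(q),'z',np.round(np.percentile(q[:,2],[2,98]),3))
E
python3 m2.py
```

```text
scene coppertop 298 [ 0.4988 -0.2594  0.021 ] [ 492.7 -264.9] [43.9 87.8] 25.6 z [0.017 0.025]
scene lugtop 64 [ 0.4953 -0.2637  0.0469] [ 493.6 -264.3] [36.7 15.3] 22.0 z [0.042 0.051]
scene gauge>14mm 2290 [0.534  0.1061 0.0189] [533.3  90.3] [133.2 260.8] 16.2 z [0.015 0.022]
scene hoodtop 766 [0.5515 0.0395 0.1199] [546.1  38.5] [109.5  50.5] 16.4 z [0.117 0.123]
scene rails 581 [0.5488 0.163  0.0308] [520.3 132.5] [128.5 180. ] 16.1 z [0.028 0.035]
scene gatetop 179 [0.5248 0.1365 0.1002] [519.8 135.6] [126.3   9.2] 16.1 z [0.091 0.104]
scene red 111 [ 0.5825 -0.0229  0.0752] [567.2 -26.6] [60.2  9.4] 16.1 z [0.032 0.08 ]
side coppertop 523 [ 0.4892 -0.2793  0.0227] [ 490.2 -268.9] [40.7 89.6] 24.7 z [0.018 0.026]
side lugtop 136 [ 0.4908 -0.2695  0.0483] [ 491.  -269.5] [33.8 16.4] 24.9 z [0.043 0.052]
side gauge>14mm 1336 [0.5214 0.0215 0.0206] [527.3  85.1] [128.2 267.3] 17.1 z [0.015 0.024]
side hoodtop 711 [0.5423 0.0321 0.1218] [544.8  34.7] [106.9  53. ] 15.6 z [0.116 0.124]
side rails 290 [0.4666 0.1573 0.0324] [507.7 136. ] [124.5 174. ] 10.2 z [0.028 0.035]
side gatetop 222 [0.5134 0.1307 0.1012] [517.  131.9] [123.9  14. ] 16.1 z [0.091 0.105]
side red 340 [ 0.5592 -0.0347  0.061 ] [562.8 -29. ] [43.4 47.9] 72.3 z [0.033 0.081]
```

Call:
{"fn": "carry_out", "kwargs": {"deltas": [{"slide":[285,-750,-60],"twist":[0,0,48]},{"slide":[285,-750,-60],"twist":[0,0,48]},{"slide":[285,-750,-60],"twist":[0,0,48]},{"slide":[285,-750,-60],"twist":[0,0,48]},{"slide":[285,-750,-60],"twist":[0,0,48]},{"slide":[285,-750,-60],"twist":[0,0,48]},{"slide":[285,-750,-60],"twist":[0,0,48]},{"slide":[285,-750,-60],"twist":[0,0,48]},{"slide":[285,-750,-60],"twist":[0,0,48]},{"slide":[285,-750,-60],"twist":[0,0,48]}]}}

```text
invalid input
```

Call:
{"fn": "carry_out", "kwargs": {"deltas": [{"slide":[285,-750,-60],"twist":[0,0,48],"fingers":0},{"slide":[285,-750,-60],"twist":[0,0,48],"fingers":0},{"slide":[285,-750,-60],"twist":[0,0,48],"fingers":0},{"slide":[285,-750,-60],"twist":[0,0,48],"fingers":0},{"slide":[285,-750,-60],"twist":[0,0,48],"fingers":0},{"slide":[285,-750,-60],"twist":[0,0,48],"fingers":0},{"slide":[285,-750,-60],"twist":[0,0,48],"fingers":0},{"slide":[285,-750,-60],"twist":[0,0,48],"fingers":0},{"slide":[285,-750,-60],"twist":[0,0,48],"fingers":0},{"slide":[285,-750,-60],"twist":[0,0,48],"fingers":0}], "force": 60}}

```text
clock: 1.35
ee_pos: [0.4131, -0.0585, 0.1882]
tcp_rot: [0.0, -0.215, 0.977, 0.0]
contact_force: [1.6, 0.3, -0.2]
width: 1.001
gripper_force: 0.0
```

Call:
{"fn": "carry_out", "kwargs": {"deltas": [{"slide":[79,-208,-28],"twist":[0,0,0],"fingers":0},{"slide":[79,-208,-28],"twist":[0,0,0],"fingers":0},{"slide":[79,-208,-28],"twist":[0,0,0],"fingers":0},{"slide":[79,-208,-28],"twist":[0,0,0],"fingers":0},{"slide":[79,-208,-28],"twist":[0,0,0],"fingers":0},{"slide":[79,-208,-28],"twist":[0,0,0],"fingers":0}]}}

```text
clock: 2.1
ee_pos: [0.4915, -0.2638, 0.1601]
tcp_rot: [-0.0, -0.215, 0.977, 0.0]
contact_force: [0.6, 0.2, -0.7]
width: 1.0
gripper_force: 0.0
```

```bash
cat > m3.py <<'E'
from h import *
from m2 import rect
c=cam('wrist'); P=world(c); hsv=cv2.cvtColor(c['image'],cv2.COLOR_BGR2HSV)
H,S,V=[hsv[...,i].astype(int) for i in range(3)]
X,Y,Z=P[...,0],P[...,1],P[...,2]; ok=c['z_map']>0
s=c['s']; R=Rq(s['tcp_rot']); print(np.round(s['ee_pos'],4),'yaw y',np.degrees(np.arctan2(R[1,1],R[0,1])),'z',R[:,2])
sh=ok&(abs(X-.49)<.07)&(abs(Y+.268)<.07)
for nm,m in (('coppertop',sh&(Z>.015)&(Z<.028)&(H<18)&(S>90)),('lugtop',sh&(Z>.042)&(Z<.055))):
    q=P[m]
    if len(q)>4: print(nm,len(q),np.round(np.median(q,0),4),*rect(q),'z',np.round(np.percentile(q[:,2],[2,98]),3))
cv2.imwrite('pics/wrist1.png',c['image'])
E
python3 m3.py | grep -v '^s[ci]'
```

```text
[ 0.4915 -0.2638  0.1601] yaw y 114.80208030353508 z [-7.27248220e-04  6.71091944e-04 -9.99999510e-01]
coppertop 3932 [ 0.4863 -0.2682  0.0214] [ 489.4 -266.8] [39.6 89.6] 24.9 z [0.017 0.023]
lugtop 1004 [ 0.4889 -0.2672  0.0474] [ 489.6 -267.1] [33.5 17.6] 24.9 z [0.043 0.049]
```

View pics/wrist1.png

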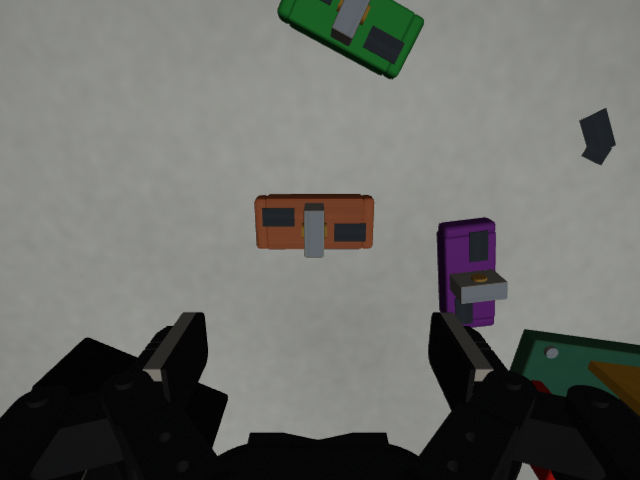

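The wrist view shows the copper shoe at (315,222), its lug at (314,230) square between the fingers. The wrist fix gives the lug at (0.4895, -0.267), within about 2 mm of the first measurement. Descend and grip.

Call:
{"fn": "carry_out", "kwargs": {"deltas": [{"slide":[-2,-3,-60],"twist":[0,0,0],"fingers":0.4},{"slide":[-2,-3,-110],"twist":[0,0,0],"fingers":0.4},{"slide":[-2,-3,-134],"twist":[0,0,0],"fingers":0.4},{"slide":[-2,-3,-134],"twist":[0,0,0],"fingers":0.4},{"slide":[-2,-3,-134],"twist":[0,0,0],"fingers":1},{"slide":[-2,-3,-134],"twist":[0,0,0],"fingers":1},{"slide":[-2,-3,-134],"twist":[0,0,0],"fingers":1},{"slide":[-2,-3,-134],"twist":[0,0,0],"fingers":1}], "force": 60}}

```text
clock: 3.15
ee_pos: [0.4906, -0.2675, 0.0278]
tcp_rot: [0.001, -0.215, 0.977, -0.001]
contact_force: [-0.7, 2.9, 10.2]
width: 0.15
gripper_force: 59.8
```

Call:
{"fn": "carry_out", "kwargs": {"deltas": [{"slide":[0,0,60],"twist":[0,0,0],"fingers":1},{"slide":[0,20,120],"twist":[0,0,10],"fingers":1},{"slide":[5,60,170],"twist":[0,0,20],"fingers":1},{"slide":[10,115,174],"twist":[0,0,30],"fingers":1},{"slide":[15,170,174],"twist":[0,0,40],"fingers":1},{"slide":[20,225,174],"twist":[0,0,50],"fingers":1},{"slide":[28,280,174],"twist":[0,0,60],"fingers":1},{"slide":[34,330,174],"twist":[0,0,70],"fingers":1},{"slide":[38,368,174],"twist":[0,0,81],"fingers":1},{"slide":[38,368,174],"twist":[0,0,81],"fingers":1}]}}

```text
clock: 4.4
ee_pos: [0.5277, 0.1029, 0.2007]
tcp_rot: [-0.0, 0.799, -0.601, 0.0]
contact_force: [-0.2, -0.9, -3.1]
width: 0.148
gripper_force: 60.6
```

```bash
cat > m4.py <<'E'
from h import *
def rect(q): 
    r=cv2.minAreaRect((q[:,:2]*1000).astype(np.float32)); return np.round(r[0],1),np.round(r[1],1),round(r[2],1)
c=cam('wrist'); P=world(c); hsv=cv2.cvtColor(c['image'],cv2.COLOR_BGR2HSV)
H,S,V=[hsv[...,i].astype(int) for i in range(3)]
X,Y,Z=P[...,0],P[...,1],P[...,2]; ok=c['z_map']>0
s=c['s']; R=Rq(s['tcp_rot']); print(np.round(s['ee_pos'],4),'yaw y',np.degrees(np.arctan2(R[1,1],R[0,1])),'z',np.round(R[:,2],3))
th=np.radians(105.9); gx=np.array([np.cos(th),np.sin(th)]); gy=np.array([-gx[1],gx[0]]); o=np.array([.5356,.0721])
G=np.stack([(P[...,:2]-o)@gx,(P[...,:2]-o)@gy,Z],-1)
ga=ok&(abs(G[...,1])<.08)&(G[...,0]>-.13)&(G[...,0]<.17)&(Z<.13)
for nm,m in (('bed',ga&(Z>.012)&(Z<.027)&(H>60)&(H<95)&(S>60)),('hoodtop',ga&(Z>.115)&(Z<.127)&(S>100)),('rails',ga&(Z>.028)&(Z<.036)&(G[...,0]>0.005)),('gate',ga&(Z>.09)&(Z<.106)&(G[...,0]>.04)),('held copper',ok&(Z>.13)&(H<18)&(S>90))):
    q=G[m]
    if len(q)>4: print(nm,len(q),'gauge frame rect',*rect(q),'x',np.round(np.percentile(q[:,0],[1,99])*1e3,1),'y',np.round(np.percentile(q[:,1],[1,99])*1e3,1),'z',np.round(np.percentile(q[:,2],[2,98]),3))
t=(np.array(s['ee_pos'])[:2]-o); print('tcp in gauge',t@gx,t@gy)
cv2.imwrite('pics/wrist2.png',c['image'])
E
python3 m4.py
```

```text
[0.5277 0.1029 0.2007] yaw y -163.88362810014303 z [ 0.  0. -1.]
bed 15447 gauge frame rect [-24.2   1.3] [179.2 129.6] 0.3 x [-112.    63.3] y [-61.7  63.8] z [0.018 0.021]
hoodtop 17338 gauge frame rect [-35.7   1.2] [ 50.2 106.3] 0.2 x [-60.5 -11.7] y [-50.5  52.8] z [0.119 0.122]
rails 1969 gauge frame rect [33.3  1.2] [ 56.4 123.4] 0.0 x [ 5.5 60.6] y [-59.9  62.5] z [0.029 0.033]
held copper 10903 gauge frame rect [31.9 -0.6] [40.3 89.5] 0.4 x [12.  50.3] y [-44.2  43. ] z [0.177 0.196]
tcp in gauge 0.031817582583989944 -0.0008448510527088188
```

View pics/wrist2.png

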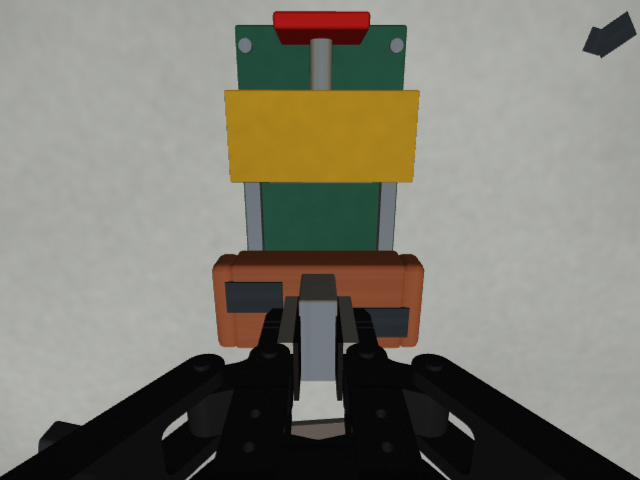

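The wrist view shows the shoe held square at (318,300), with the bay below it between the rails (255–388 px) and the hood at (320,135). The centre line lies 1.9 mm off, which I correct, then I lower.

Call:
{"fn": "carry_out", "kwargs": {"deltas": [{"slide":[-2,-1,-50],"twist":[0,0,0],"fingers":1},{"slide":[-2,-1,-100],"twist":[0,0,0],"fingers":1},{"slide":[-2,-1,-130],"twist":[0,0,0],"fingers":1},{"slide":[-2,-1,-145],"twist":[0,0,0],"fingers":1},{"slide":[-2,-1,-150],"twist":[0,0,0],"fingers":1},{"slide":[-2,-1,-152],"twist":[0,0,0],"fingers":1},{"slide":[-2,-1,-152],"twist":[0,0,0],"fingers":1}]}}

```text
clock: 5.32
ee_pos: [0.5263, 0.0995, 0.0489]
tcp_rot: [-0.0, 0.797, -0.603, 0.0]
contact_force: [-0.6, 0.2, -3.1]
width: 0.15
gripper_force: 60.5
```

Call:
{"fn": "carry_out", "kwargs": {"deltas": [{"slide":[0,0,-1],"twist":[0,0,0],"fingers":1},{"slide":[0,0,-1],"twist":[0,0,0],"fingers":0.6},{"slide":[0,0,-1],"twist":[0,0,0],"fingers":0.5},{"slide":[0,0,-1],"twist":[0,0,0],"fingers":0.4},{"slide":[0,0,-1],"twist":[0,0,0],"fingers":0.4},{"slide":[0,0,50],"twist":[0,0,0],"fingers":0.4},{"slide":[0,0,110],"twist":[0,0,0],"fingers":0.4},{"slide":[0,0,150],"twist":[0,0,0],"fingers":0.4},{"slide":[0,0,150],"twist":[0,0,0],"fingers":0.4}]}}

```text
clock: 6.45
ee_pos: [0.5273, 0.0998, 0.2011]
tcp_rot: [-0.002, 0.798, -0.603, 0.002]
contact_force: [0.5, 0.7, -1.3]
width: 0.603
gripper_force: 0.0
```

```bash
sed -i "s/('held copper',ok&(Z>.13)/('copper',ga\&(Z>.03)\&(Z<.05)/;s/105.9/106.1/;s/\[.5356,.0721\]/[.5341,.0730]/" m4.py; sed -i 's/wrist2/wrist3/' m4.py; python3 m4.py
```

```text
[0.5273 0.0998 0.2011] yaw y -164.19034935982936 z [ 0.005  0.    -1.   ]
bed 14902 gauge frame rect [14.6  0.2] [129.8 259.5] 89.9 x [-113.2  142.2] y [-62.4  63.3] z [0.018 0.021]
hoodtop 17065 gauge frame rect [-37.1   0.1] [106.   50.2] 89.9 x [-61.7 -12.9] y [-51.6  51.8] z [0.119 0.122]
rails 3903 gauge frame rect [77.9 -0. ] [145.7 123.7] 0.0 x [  6.1 150. ] y [-61.  61.] z [0.029 0.034]
gate 2983 gauge frame rect [63.8 -0.1] [124.    9.7] 89.9 x [59.3 67.8] y [-60.9  60.8] z [0.091 0.103]
copper 3846 gauge frame rect [-26.6   0.9] [ 89.5 148.5] 89.7 x [-100.3   47.1] y [-43.4  44.2] z [0.032 0.046]
tcp in gauge 0.027597053473331214 -0.000902147902441152
```

View pics/wrist3.png

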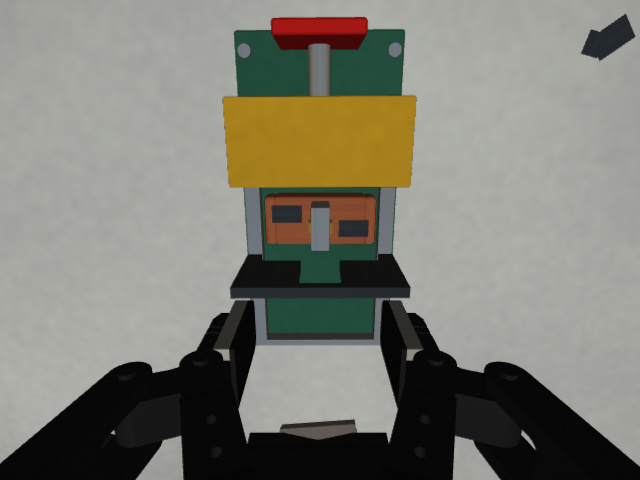

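The shoe lies flat in the bay at (320,222), centred between the rails with the lug in line with the gate slot; gauge x ≈ 27 and y ≈ 0.5 mm. Now I check the clearance around the push side.

```bash
python3 - <<'E'
from h import *
th=np.radians(106.1); gx=np.array([np.cos(th),np.sin(th)]); gy=np.array([-gx[1],gx[0]]); o=np.array([.5341,.0730])
c=load('side'); P=world(c); G=np.stack([(P[...,:2]-o)@gx,(P[...,:2]-o)@gy,P[...,2]],-1)
for nm,(u0,v0,u1,v1) in (('box',(430,310,512,395)),('purple',(300,300,340,338))):
    q=G[v0:v1,u0:u1].reshape(-1,3); q=q[(q[:,2]>.02)&(q[:,2]<.2)]; w=P[v0:v1,u0:u1].reshape(-1,3); w=w[(w[:,2]>.02)&(w[:,2]<.2)]
    print(nm,'gauge',np.round(np.percentile(q,[1,99],axis=0),3).tolist(),'world',np.round(np.percentile(w,[1,99],axis=0),3).tolist())
print(env.state()['joint_pos'])
E
```

```text
box gauge [[-0.526, -0.117, 0.022], [-0.376, -0.003, 0.139]] world [[0.674, -0.412, 0.022], [0.763, -0.274, 0.139]]
purple gauge [[-0.214, 0.067, 0.02], [-0.161, 0.155, 0.05]] world [[0.437, -0.171, 0.02], [0.522, -0.104, 0.05]]
[ 3.50318106e-02  2.91703498e-01 -9.52883888e-02  1.18162106e+00
  4.56445611e-06 -1.81165138e+00]
```

Call:
{"fn": "carry_out", "kwargs": {"deltas": [{"slide":[15,-55,15],"twist":[0,0,0],"fingers":1},{"slide":[30,-110,30],"twist":[8.6,2.5,0],"fingers":1},{"slide":[45,-160,30],"twist":[17.3,5,0],"fingers":1},{"slide":[60,-209,30],"twist":[26,7.5,0],"fingers":1},{"slide":[60,-209,20],"twist":[34.6,10,0],"fingers":1},{"slide":[60,-209,0],"twist":[43.2,12.5,0],"fingers":1},{"slide":[60,-209,0],"twist":[43.2,12.5,0],"fingers":1},{"slide":[60,-209,0],"twist":[43.2,12.5,0],"fingers":1}]}}

```text
clock: 7.5
ee_pos: [0.586, -0.1089, 0.1989]
tcp_rot: [-0.228, 0.738, -0.557, -0.305]
contact_force: [0.2, -0.3, -0.5]
width: 0.002
gripper_force: 0.0
```

```bash
cat > t.py <<'E'
from h import *
th=np.radians(106.1); gx=np.array([np.cos(th),np.sin(th)]); gy=np.array([-gx[1],gx[0]]); o=np.array([.5341,.0730])
s=env.state(); t=np.array(s['ee_pos'])[:2]-o; R=Rq(s['tcp_rot']); z=R[:,2]; y=R[:,1]
print('gauge tcp',np.round([t@gx*1e3,t@gy*1e3,s['ee_pos'][2]*1e3],1),'toolz in gauge',np.round([z[:2]@gx,z[:2]@gy,z[2]],3),'tooly',np.round([y[:2]@gx,y[:2]@gy,y[2]],3),np.round(s['joint_pos'],2))
E
python3 t.py
```

```text
gauge tcp [-189.2    0.6  198.9] toolz in gauge [ 0.704  0.001 -0.71 ] tooly [0.003 1.    0.004] [-0.55  0.8   0.53  1.93  0.49 -2.57]
```

Call:
{"fn": "carry_out", "kwargs": {"deltas": [{"slide":[0,0,-50],"twist":[0,0,0],"fingers":1},{"slide":[0,0,-100],"twist":[0,0,0],"fingers":1},{"slide":[0,0,-142],"twist":[0,0,0],"fingers":1},{"slide":[0,0,-142],"twist":[0,0,0],"fingers":1}]}}

```text
clock: 8.0
ee_pos: [0.5856, -0.1081, 0.057]
tcp_rot: [-0.228, 0.738, -0.557, -0.306]
contact_force: [-0.4, 0.5, -0.2]
width: -0.001
gripper_force: 0.0
```

```bash
python3 t.py
```

```text
gauge tcp [-188.3    0.8   57. ] toolz in gauge [ 0.706  0.002 -0.709] tooly [0.002 1.    0.004] [-0.55  0.88  0.31  1.64  0.49 -2.57]
```

Call:
{"fn": "carry_out", "kwargs": {"deltas": [{"slide":[-8,29,0],"twist":[0,0,0],"fingers":1},{"slide":[-16,55,0],"twist":[0,0,0],"fingers":1},{"slide":[-19,65,0],"twist":[0,0,0],"fingers":1},{"slide":[-22,75,0],"twist":[0,0,0],"fingers":1},{"slide":[-25,85,0],"twist":[0,0,0],"fingers":1},{"slide":[-27,95,0],"twist":[0,0,0],"fingers":1},{"slide":[-30,105,0],"twist":[0,0,0],"fingers":1},{"slide":[-32,110,0],"twist":[0,0,0],"fingers":1},{"slide":[-32,110,0],"twist":[0,0,0],"fingers":1}]}}

```text
clock: 9.12
ee_pos: [0.5552, -0.0004, 0.0575]
tcp_rot: [-0.229, 0.738, -0.557, -0.304]
contact_force: [2.1, -8.6, 6.1]
width: -0.001
gripper_force: 4.3
```

```bash
python3 t.py
```

```text
gauge tcp [-76.4   0.1  57.5] toolz in gauge [ 0.705 -0.002 -0.71 ] tooly [0.004 1.    0.001] [-0.43  0.76  0.04  1.43  0.56 -2.45]
```

Call:
{"fn": "carry_out", "kwargs": {"deltas": [{"slide":[-3,10,0],"twist":[0,0,0],"fingers":1},{"slide":[-5,19,0],"twist":[0,0,0],"fingers":1},{"slide":[-8,27,0],"twist":[0,0,0],"fingers":1},{"slide":[-8,29,0],"twist":[0,0,0],"fingers":1},{"slide":[-8,29,0],"twist":[0,0,0],"fingers":1}]}}

```text
clock: 9.75
ee_pos: [0.547, 0.0282, 0.0574]
tcp_rot: [-0.229, 0.738, -0.558, -0.305]
contact_force: [0.2, -12.2, 7.4]
width: 0.001
gripper_force: 5.4
```

```bash
python3 t.py
```

```text
gauge tcp [-46.6  -0.   57.4] toolz in gauge [ 0.704 -0.001 -0.71 ] tooly [0.004 1.    0.002] [-0.4   0.73 -0.02  1.38  0.58 -2.42]
```

Call:
{"fn": "carry_out", "kwargs": {"deltas": [{"slide":[-1,3,0],"twist":[0,0,0],"fingers":1},{"slide":[-2,6,0],"twist":[0,0,0],"fingers":1},{"slide":[-2,8,0],"twist":[0,0,0],"fingers":1},{"slide":[-2,8,0],"twist":[0,0,0],"fingers":1}]}}

```text
clock: 10.25
ee_pos: [0.5449, 0.036, 0.0574]
tcp_rot: [-0.229, 0.738, -0.558, -0.305]
contact_force: [-1.0, -13.1, 8.3]
width: -0.001
gripper_force: 6.4
```

```bash
python3 t.py
```

```text
gauge tcp [-38.5  -0.1  57.4] toolz in gauge [ 0.704 -0.001 -0.71 ] tooly [0.004 1.    0.003] [-0.39  0.72 -0.03  1.36  0.59 -2.4 ]
```

Call:
{"fn": "carry_out", "kwargs": {"deltas": [{"slide":[-1,2,0],"twist":[0,0,0],"fingers":1},{"slide":[-1,4,0],"twist":[0,0,0],"fingers":1},{"slide":[-1,4,0],"twist":[0,0,0],"fingers":1}]}}

```text
clock: 10.62
ee_pos: [0.545, 0.0367, 0.0573]
tcp_rot: [-0.227, 0.739, -0.558, -0.302]
contact_force: [-2.7, -47.9, 18.4]
width: 0.0
gripper_force: 22.7
```

```bash
python3 - <<'E'
from h import *
th=np.radians(106.1); gx=np.array([np.cos(th),np.sin(th)]); gy=np.array([-gx[1],gx[0]]); o=np.array([.5341,.0730])
for n in('scene','side'):
    c=cam(n); P=world(c); G=np.stack([(P[...,:2]-o)@gx,(P[...,:2]-o)@gy,P[...,2]],-1)
    hsv=cv2.cvtColor(c['image'],cv2.COLOR_BGR2HSV); H,S=hsv[...,0].astype(int),hsv[...,1]
    m=(c['z_map']>0)&(H<18)&(S>90)&(G[...,2]>.036)&(G[...,2]<.048)&(G[...,0]>.03)&(G[...,0]<.15)&(abs(G[...,1])<.05)
    q=G[m]; print(n,len(q),np.round(np.percentile(q,[1,50,99],axis=0)*1e3,1).tolist() if len(q) else '')
    cr=c['image'][200:290,300:430] if n=='scene' else c['image'][195:295,250:370]
    cv2.imwrite(f'pics/{n}_p.png',cv2.resize(cr,None,fx=5,fy=5,interpolation=cv2.INTER_CUBIC))
E
```

```text
scene 214 [[79.5, -49.2, 36.6], [101.5, -26.6, 40.6], [117.4, 41.5, 45.1]]
side 40 [[82.1, -43.0, 36.8], [105.4, -23.2, 42.7], [113.2, 45.0, 46.6]]
```

View pics/scene_p.png

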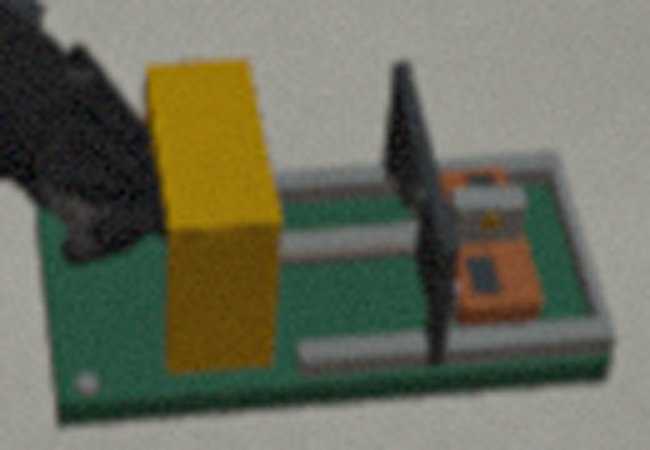

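The slide hit its stop: force rose to 48 N. The shoe stands beyond the gate, at (495,250) in the crop, x ≈ 98. Now I retreat.

Call:
{"fn": "carry_out", "kwargs": {"deltas": [{"slide":[3,-10,0],"twist":[0,0,0],"fingers":1},{"slide":[7,-25,0],"twist":[0,0,0],"fingers":1},{"slide":[11,-40,0],"twist":[0,0,0],"fingers":1},{"slide":[16,-55,0],"twist":[0,0,0],"fingers":1},{"slide":[20,-70,0],"twist":[0,0,0],"fingers":1},{"slide":[26,-90,0],"twist":[0,0,0],"fingers":1},{"slide":[35,-120,0],"twist":[0,0,0],"fingers":1},{"slide":[43,-150,0],"twist":[0,0,0],"fingers":1},{"slide":[43,-150,50],"twist":[0,0,0],"fingers":1},{"slide":[43,-150,70],"twist":[0,0,0],"fingers":1}]}}

```text
clock: 11.98
ee_pos: [0.5867, -0.1094, 0.1289]
tcp_rot: [-0.229, 0.737, -0.558, -0.305]
contact_force: [-0.2, 0.6, -0.6]
width: 0.0
gripper_force: 0.0
```

```bash
python3 - <<'E'
from h import *
th=np.radians(106.1); gx=np.array([np.cos(th),np.sin(th)]); gy=np.array([-gx[1],gx[0]]); o=np.array([.5341,.0730])
for n in('scene','side'):
    c=cam(n); P=world(c); G=np.stack([(P[...,:2]-o)@gx,(P[...,:2]-o)@gy,P[...,2]],-1)
    hsv=cv2.cvtColor(c['image'],cv2.COLOR_BGR2HSV); H,S=hsv[...,0].astype(int),hsv[...,1]
    ok=c['z_map']>0
    for nm,m in(('shoe',ok&(H<18)&(S>90)&(G[...,2]>.036)&(G[...,2]<.048)&(G[...,0]>.03)&(G[...,0]<.15)&(abs(G[...,1])<.055)),('red',ok&((H<6)|(H>174))&(S>150)&(G[...,2]>.025)&(G[...,2]<.085)&(G[...,0]<0)&(G[...,0]>-.14)&(abs(G[...,1])<.04))):
        q=G[m]; print(n,nm,len(q),np.round(np.percentile(q,[1,50,99],axis=0)*1e3,1).tolist() if len(q) else '')
c=load('scene');cv2.imwrite('pics/end.png',cv2.resize(c['image'][190:290,290:440],None,fx=5,fy=5,interpolation=cv2.INTER_CUBIC))
E
python3 t.py
```

```text
scene shoe 217 [[78.8, -48.7, 36.4], [101.9, -28.5, 40.5], [117.3, 41.3, 45.1]]
scene red 109 [[-109.7, -34.0, 33.0], [-105.4, -20.6, 75.3], [-100.4, 23.5, 80.5]]
side shoe 78 [[72.7, -41.2, 36.4], [83.4, -15.9, 42.4], [112.1, 45.0, 46.8]]
side red 348 [[-113.9, -25.6, 30.7], [-111.0, 4.0, 60.8], [-101.9, 30.6, 81.1]]
gauge tcp [-1.896e+02 -1.000e-01  1.286e+02] toolz in gauge [ 0.704 -0.002 -0.71 ] tooly [0.004 1.    0.001] [-0.56  0.83  0.4   1.78  0.49 -2.57]
```

View pics/end.png

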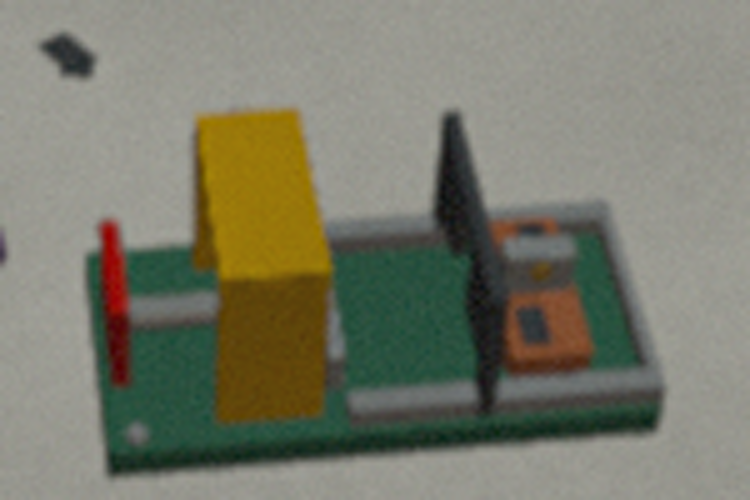

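The slide is back, with its red pad at (115,300) at x −110. The shoe stands flat past the gate at (545,300), x ≈ 98, and the tool is clear. Handing in.

```bash
python3 -c "
from workcell import env
print(env.finish_job())"
```

```text
the job is handed in; nothing more can be done
None
```

I handed the job in at about 12 s of robot time: the shoe was pushed through the gate and stands flat on the outfeed bed at about x 98 mm, the slide has sprung back to rest, and the tool is clear; no verdict was returned, and I did not re-measure the toggle, coupler or spring block.

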